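# Stack the turned tote over the grafted cell bars

### The job

The blue tote clipped to the bench holds freshly grafted queen cells that must not be touched, so do not nest the empty tote (the one with the black grip bar) in it: turn the empty one half round and stack it gently on the ledges, set down level just short of the yellow hook lip. Then slide it so that its tongue goes under the lip until you feel it press on the hidden stop, wherever that is set: lean on the stop with about 6 newtons, never over 15, for it is delicate. Let go with the tote resting level on the ledges, its tongue hooked under the lip, and disturb nothing else on the table.

Things in the scene. Friction and masses are not known exactly. Their poses are not given: they have to be found in the camera images.
- lower_tote: Receiving tote with two cell bars in it, held fast to the bench by two steel clips: blue open-topped stack-nest tote, base 160 x 108 mm, rim 192 x 136 mm, 70 mm high, walls 4 mm. Origin at the centre of its underside, z up; +x points to its YELLOW end (full height, with the hook lip), -x to its plain dipped end (50 mm high, notched).
- ledge (a point): Point at lower-tote (-20, 0, 58) mm, at the height of its four ledges: at x = -56 and +10, each 26 mm long, from y = +-46 out to the wall. Guides beyond them (faces y = +-57.75, z 58 to 65) leave the other base 3 mm play each way. Totes have outer grooves at these x, so one set in the same way round (yellow over yellow) drops past and nests; turned half round it rests here.
- lip_edge (a point): Middle of the inner lower edge of the lower tote's yellow hook lip, at lower-tote (78, 0, 66) mm. The lip spans y = +-28 mm and is 4 mm thick. Axes as the lower tote's.
- stop: Fixed guide of the lower tote's adjustable stop, under the hook lip; origin at lower-tote (88, 0, 62) mm, axes as the lower tote's. In it sits the stop slider (48 mm wide, 8 mm high), hidden by the lip: its face, square to x, is set anywhere from lower-tote x = 83 to 95 mm, different each time and not given, so it must be found by feel. It does not yield. The tote's weight on the ledges adds friction of 2 to 3 N to the slide.
- upper_tote: The empty tote to be stacked, loose, 0.3 to 0.5 kg: same shape, yellow end at its +x, plus a grey lengthwise plate with a black grip bar. Origin at the centre of its underside, z up. It starts roughly the same way round as the lower tote. Stacked, its origin is at lower-tote z = 58 mm, y = 0, and with the tongue at the stop at x = -21 to -9 mm, its x axis opposite to the lower's.
- upper_mid (a point): Centre of the empty tote, 35 mm above its underside. Axes as the tote's: +x to its yellow end.
- grip_bar (a point): Centre of the black grip bar of the empty tote, to be grasped from above: at tote (0, 0, 95) mm; 90 mm long along the tote's x, 14 mm thick along its y, 22 mm high (84 to 106 mm over the underside, above the rim), on a 4 mm plate that runs lengthwise down to the floor. Axes as the tote's.
- tongue_tip (a point): Middle of the tip of the tongue that sticks out of the empty tote's base at its plain -x end: at tote (-104, 0, 2) mm; 44 mm wide, 4 mm thick. To come down clear of the lip, the turned tote's origin must be at lower-tote x below -26 mm (at -31 it still rests on all four ledges). Axes as the tote's.
- cell_bar0_mid (a point): Middle of a cell bar lying loose on the lower tote's floor: wooden bar 130 x 22 x 9 mm with yellow queen cells, 24 mm high in all, along the tote's x. Not to be touched.
- cell_bar1_mid (a point): Middle of the second cell bar beside it, the same.
- cell_bar0: First cell bar, origin at the centre of its underside.
- cell_bar1: Second cell bar, origin at the centre of its underside.
- spare_bar: Bystander: another cell bar 130 x 22 x 24 mm on the table, origin at the centre of its underside.
- jelly_jar: Bystander: jar with brass-coloured cap, 58 mm in diameter, 75 mm high, origin at the centre of its underside.
- tool_tray: Bystander: small wooden tray 90 x 200 mm, 40 mm high, with a grafting tool, origin at the centre of its underside.
Things that resemble listed ones, but are neither listed nor needed, are in the scene too. What is shaped like the lower_tote but turquoise is not meant.

How it is judged:
By the outcome, as a careful person would: the job done as asked, in the order asked, and still so for the second after the job is handed in, with the robot touching nothing.
It also fails if it takes over 56 s, if anything falls off the work surface, if the arm or the gripper's body presses on something with over 40 N, if the wrist force passes 120 N, or if a joint passes its speed limit or range.

### The arm

A 6-joint arm with a two-finger parallel gripper is mounted at the origin on the work surface. World frame = base frame: x ahead of the robot, y to its left, z up, the work surface at z = 0. Lengths are in m, angles in rad, forces in N, time in s.
With the tool pointing down it reaches from about 0.425 to 0.95 m from the base axis. Payload 3.5 kg.
Tool frame: the origin (TCP) lies on the centre line of the jaws, within the pads' length; the fingertips stand 17 mm ahead of it and the grasp point (between the pads) lies 2 mm behind it; z points along the fingers, y is the line along which they close (so a half turn about z gives the same grasp; the last joint's range is limited). The gripper opens to 85 mm and grips with 20 to 120 N. Pads are 22 mm wide; open, the fingers measure 114 mm over their backs; the gripper's body (76 mm by 85 mm) begins 54 mm behind the grasp point. The pads swing forward as they close: fully open they stand 13 mm farther back than shut.
Start: joints at [1.148, 0.286, 1.577, -0, 1.279, -0.15], TCP at [0.182, 0.65, 0.248] pointing down, gripper open.
Joint ranges: [-2.77, 2.77], [-0.9, 2.22], [0.21, 2.48], [-1.53, 4.67], [0.24, 2.81], [-2.84, 2.84]. Speed limits (rad/s): [2.79, 2.79, 3.14, 3.14, 3.14, 3.14].

### API

Orientations are given as a unit quaternion [x, y, z, w].
In Python, from plant import ctrl gives the robot as it stands. The module is installed in compiled form; this text tells all that it offers.
- The arm moves only by the tool drive_tool, never from a script. Its argument "moves" is a list of rows, each a list of 3 entries, a list of its own where there are three numbers: the turn, a rotation vector about the tool's x, y, z in rad, then the shift along the tool's x, y, z in m, then the finger opening in m, from 0 to 0.0854. A call has 1 to 5 rows; each row shifts and turns the commanded pose from where the row before left it, along the tool's axes as they then stand; what a row does not reach is not made up. A row lasts 1/8 s, in which the tool goes at most 62.5 mm and 10.7 degrees, less where a joint would pass 70% of its speed; a pose out of reach is approached as far as the arm can. A call with a gripper value outside its range is refused whole. The fingers move at their own pace and stop on an object; "grip_force" is the grip in N (left out, the last holds). Time passes only in rows, so rows that do not move let the fingers close. It gives the time, the measured TCP pose, the force, the opening and the grip force at its end, in the units of the state.
- ctrl.get_state(): the state, without advancing time (a new reading comes with each control period).
- ctrl.read_camera(name): name is "scene" or "side" or "wrist"; returns a dict with "image" (480x640x3 uint8, red, green, blue), "fx", "fy", "cx", "cy" (pixels), "R" (3x3) and "t" (3): a world point X has camera coordinates R X + t. Camera axes: x right, y down, z forward; pixel columns grow to the right and rows downward; lengths in m; the calibration is good to about 2 mm. A picture is of the moment at which its call begins. There is no depth.
- ctrl.sign_off(): hands the job in; it is judged then, once.
The state is a dict: "time": time; "qpos": joint angles; "dq": joint speeds; "joint_efforts": joint torques, N m; "eef_pos": TCP position; "tcp_rot": TCP orientation; "contact_force": force on the tool from outside, world axes, zero at the start; "wrist_torque": the same for the moment, N m; "opening": opening from 0.0 (shut) to 1.0 (fully open); "finger_force": force on a finger pad.
Only numpy, scipy, OpenCV 4.12 (cv2) and the standard library are available. Lean on these libraries where they do the work, as an engineer would, in place of code of your own. Each camera call takes 0.05 s, during which the arm holds its last target. There are 200 camera calls.

## Working session

There is one attempt and no reset: what is moved stays moved. The work goes in short steps, Python scripts to look and compute and a tool call to move; the robot and the scene stay as the last step left them, time stands still between calls to the robot, and variables do not carry over. Pictures are saved under pics/ and viewed, at most 10 in all, crops included, and the job is handed in when it is done.

Besides the shell and the picture viewer there is one more tool, called after ">>>" as name(argument=value, ...), one argument or row to a line, values as JSON. drive_tool: Moves the arm, as the interface text tells. Its arguments: {"type":"object","properties":{"moves":{"type":"array","items":{"type":"array"}},"grip_force":{"type":"number"}},"required":["moves"]}

```bash
mkdir -p pics
cat > h.py <<'E'
import numpy as np, cv2
from plant import ctrl
from scipy.spatial.transform import Rotation as Rn
def cam(n,save=None):
    c=ctrl.read_camera(n)
    c['P']=np.diag([1,1,1])
    if save: cv2.imwrite('pics/'+save,c['image'][:,:,::-1])
    return c
def ray(c,u,v):
    d=np.array([(u-c['cx'])/c['fx'],(v-c['cy'])/c['fy'],1.])
    R=np.array(c['R']);t=np.array(c['t'])
    return -R.T@t, R.T@d
def onz(c,u,v,z):
    o,d=ray(c,u,v); return o+d*(z-o[2])/d[2]
def proj(c,X):
    p=np.array(c['R'])@np.asarray(X,float)+np.array(c['t']); return np.array([c['fx']*p[0]/p[2]+c['cx'],c['fy']*p[1]/p[2]+c['cy']])
E
python3 - <<'E'
from h import *
a=cam('scene','scene0.png');b=cam('side','side0.png')
for c in (a,b): print(ray(c,c['cx'],c['cy']),c['fx'])
s=ctrl.get_state();print(s)
E
```

```text
(array([1.04286004, 0.27204813, 0.87210706]), array([-0.51758239, -0.28769238, -0.80581733])) 458.1982339103789
(array([ 0.19752051, -0.79317839,  1.07097438]), array([ 0.24570149,  0.6090563 , -0.75410954])) 505.035709279298
{'time': 0.1, 'qpos': array([ 1.14803930e+00,  2.87114275e-01,  1.57803034e+00,  1.59910734e-05,
        1.27858822e+00, -1.50001478e-01]), 'dq': array([-0.00231233, -0.00388371, -0.00259646, -0.00348641, -0.00016324,
       -0.00080546]), 'joint_efforts': array([ 6.80787125e-04, -4.07294762e+01, -2.93701476e+01, -1.15839362e-04,
        3.39782840e-03, -9.58501460e-06]), 'eef_pos': array([0.18157481, 0.64954458, 0.24706079]), 'tcp_rot': array([ 1.35957633e-01,  9.90714074e-01, -1.02434431e-03, -3.09621715e-04]), 'contact_force': array([-0.48221328,  0.11961233, -0.18801146]), 'wrist_torque': array([ 0.01038692, -0.04542174,  0.03103483]), 'finger_force': 0.0, 'opening': 0.9980910469548565}
```

View pics/scene0.png

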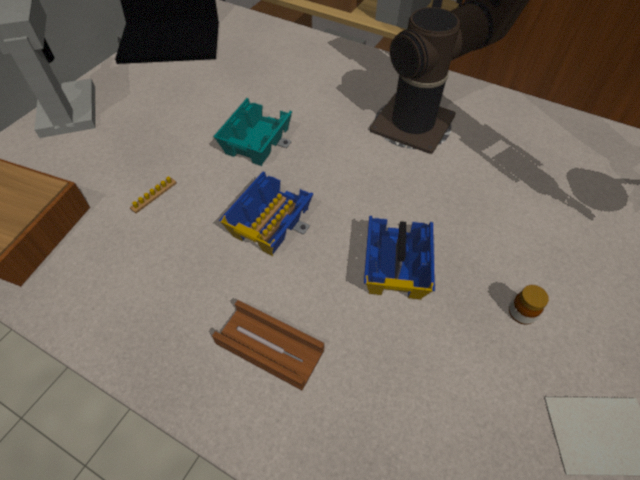

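View pics/side0.png

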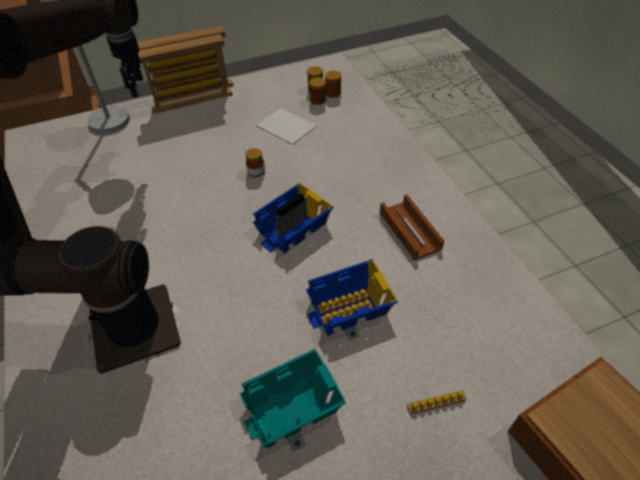

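The scene view shows the lower tote at about (267,212) and the empty one with the black bar at (400,258). In the side view they are at about (350,297) and (293,217). Next I'll get rough positions.

Run:
```python
from h import *
a=cam('scene');b=cam('side')
pts={}
for n,c in (('scene',a),('side',b)):
    hsv=cv2.cvtColor(c['image'],cv2.COLOR_RGB2HSV)
    m=cv2.inRange(hsv,(105,120,40),(130,255,255))
    y=cv2.inRange(hsv,(20,150,90),(32,255,255))
    k=cv2.inRange(hsv,(0,0,0),(180,255,45))
    for nm,mm in(('blue',m),('yel',y),('blk',k)):
        N,l,s,ce=cv2.connectedComponentsWithStats(mm)
        for i in range(1,N):
            if s[i,4]>60 and 200<ce[i,0]<460 and 150<ce[i,1]<340:
                r=cv2.minAreaRect(np.argwhere(l==i)[:,::-1].astype(np.float32))
                print(n,nm,s[i],ce[i].round(1),cv2.boxPoints(r).round(0).tolist(), onz(c,*ce[i],0.06).round(3))
```

```text
scene blue [ 224  172   89   79 2248] [265.7 205.2] [[222.0, 217.0], [267.0, 159.0], [316.0, 197.0], [271.0, 254.0]] [ 0.507 -0.165  0.06 ]
scene blue [ 365  216   34   66 1678] [380.3 250.3] [[363.0, 280.0], [369.0, 216.0], [400.0, 219.0], [393.0, 283.0]] [0.491 0.118 0.06 ]
scene blue [ 399  222   35   65 1711] [418.8 255.3] [[399.0, 222.0], [433.0, 222.0], [433.0, 286.0], [399.0, 286.0]] [0.462 0.195 0.06 ]
scene yel [221 194  61  53 579] [253.9 224.4] [[218.0, 233.0], [231.0, 182.0], [282.0, 194.0], [269.0, 246.0]] [ 0.566 -0.157  0.06 ]
scene yel [263 200  30  37 201] [277.1 218.3] [[261.0, 233.0], [290.0, 199.0], [294.0, 203.0], [265.0, 237.0]] [ 0.526 -0.121  0.06 ]
scene yel [367 277  66  16 447] [398.9 285. ] [[366.0, 287.0], [367.0, 275.0], [432.0, 283.0], [431.0, 294.0]] [0.55  0.187 0.06 ]
scene blk [395 222  11  55 341] [400.5 245.9] [[395.0, 276.0], [397.0, 222.0], [406.0, 222.0], [404.0, 276.0]] [0.459 0.152 0.06 ]
side blue [ 254  186   76   67 1630] [281.7 223.2] [[244.0, 220.0], [303.0, 176.0], [333.0, 216.0], [274.0, 260.0]] [0.436 0.126 0.06 ]
side blue [ 307  262
[... 600 characters left out ...]
6.0], [313.0, 231.0]] [0.534 0.089 0.06 ]
side blk [412 211  30  37 107] [426.  228.3] [[410.0, 213.0], [413.0, 210.0], [443.0, 245.0], [440.0, 248.0]] [ 0.787 -0.047  0.06 ]
side blk [386 218  27  33 110] [399.2 235. ] [[385.0, 220.0], [389.0, 217.0], [412.0, 250.0], [409.0, 252.0]] [ 0.71 -0.04  0.06]
side blk [295 227  14  17  89] [300.8 235.5] [[292.0, 240.0], [306.0, 226.0], [311.0, 230.0], [297.0, 244.0]] [0.468 0.063 0.06 ]
side blk [368 305  24  15 103] [378.7 312.8] [[366.0, 315.0], [391.0, 305.0], [393.0, 310.0], [369.0, 321.0]] [ 0.549 -0.237  0.06 ]
side blk [342 318  16  12  70] [349.2 323.9] [[341.0, 323.0], [357.0, 318.0], [359.0, 324.0], [343.0, 330.0]] [ 0.473 -0.237  0.06 ]
```

>>> drive_tool(
  moves=[
    [[0, 0, 0], [-0.034, -0.034, -0.005], 0.085],
    [[0, 0, 0], [-0.034, -0.034, -0.005], 0.085],
    [[0, 0, 0], [-0.034, -0.034, -0.005], 0.085],
    [[0, 0, 0], [-0.034, -0.034, -0.005], 0.085],
    [[0, 0, 0], [-0.034, -0.034, -0.005], 0.085],
  ],
)

```text
time: 0.82
eef_pos: [0.3002, 0.4391, 0.2734]
tcp_rot: [0.136, 0.991, -0.0, 0.0]
contact_force: [0.4, -0.7, -0.0]
opening: 1.001
finger_force: 0.0
```

>>> drive_tool(
  moves=[
    [[0, 0, 0], [-0.034, -0.034, -0.005], 0.085],
    [[0, 0, 0], [-0.034, -0.034, -0.005], 0.085],
    [[0, 0, 0], [-0.034, -0.034, -0.005], 0.085],
    [[0, 0, 0], [-0.034, -0.034, -0.005], 0.085],
    [[0, 0, 0], [-0.034, -0.034, -0.005], 0.085],
  ],
)

```text
time: 1.45
eef_pos: [0.4181, 0.2295, 0.2985]
tcp_rot: [0.136, 0.991, 0.0, 0.0]
contact_force: [0.7, 0.6, 1.2]
opening: 0.999
finger_force: 0.0
```

>>> drive_tool(
  moves=[
    [[0, 0, 0.18], [0, 0, 0], 0.085],
    [[0, 0, 0.18], [0, 0, 0], 0.085],
    [[0, 0, 0.18], [0, 0, 0], 0.085],
    [[0, 0, 0.18], [0, 0, 0], 0.085],
    [[0, 0, 0.18], [0, 0, 0], 0.085],
  ],
)

```text
time: 2.08
eef_pos: [0.4175, 0.2309, 0.2981]
tcp_rot: [0.556, 0.831, -0.0, -0.0]
contact_force: [-0.5, -0.6, 0.5]
opening: 0.999
finger_force: 0.0
```

>>> drive_tool(
  moves=[
    [[0, 0, 0.18], [0, 0, 0], 0.085],
    [[0, 0, 0.18], [0, 0, 0], 0.085],
    [[0, 0, 0.18], [0, 0, 0], 0.085],
    [[0, 0, 0.18], [0, 0, 0], 0.085],
    [[0, 0, 0.18], [0, 0, 0], 0.085],
  ],
)

```text
time: 2.7
eef_pos: [0.4175, 0.231, 0.2981]
tcp_rot: [0.862, 0.507, -0.0, -0.0]
contact_force: [-0.0, -0.1, 0.0]
opening: 0.996
finger_force: 0.0
```

>>> drive_tool(
  moves=[
    [[0, 0, 0.18], [0, 0, 0], 0.085],
    [[0, 0, 0.18], [0, 0, 0], 0.085],
    [[0, 0, 0.18], [0, 0, 0], 0.085],
    [[0, 0, 0.0], [0, 0, 0], 0.085],
  ],
)

```text
time: 3.2
eef_pos: [0.4175, 0.231, 0.2982]
tcp_rot: [0.965, 0.262, -0.0, 0.0]
contact_force: [-0.3, 0.5, -0.3]
opening: 0.999
finger_force: 0.0
```

```bash
cat >> h.py <<'E'
def st():
    s=ctrl.get_state(); R=Rn.from_quat(s['tcp_rot']).as_matrix()
    print('t',round(s['time'],2),'p',s['eef_pos'].round(4),'yaw_y',np.arctan2(R[1,1],R[0,1]).round(4),'z',R[:,2].round(4),'F',s['contact_force'].round(2),'T',s['wrist_torque'].round(2),'op',round(s['opening'],3),'ff',round(s['finger_force'],1),'q',s['qpos'].round(2))
    return s,R
E
python3 - <<'E'
from h import *
s,R=st()
c=cam('wrist','w0.png'); print(ray(c,c['cx'],c['cy']),c['fx'])
E
```

```text
t 3.2 p [0.4175 0.231  0.2982] yaw_y -1.0399 z [-3.e-04 -1.e-04 -1.e+00] F [-0.31  0.55 -0.3 ] T [-0.    0.05  0.01] op 0.999 ff 0.0 q [ 0.29 -0.2   1.99 -0.    1.35  1.33]
(array([0.47721118, 0.26647734, 0.42315245]), array([-0.23961815, -0.14046778, -0.96065183])) 427.1525496206582
```

View pics/w0.png

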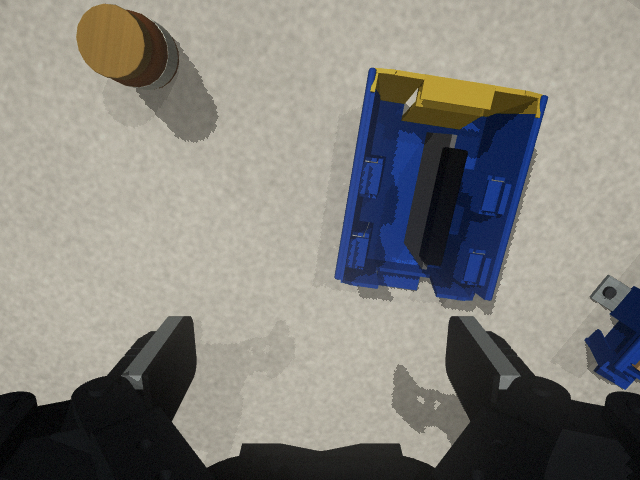

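The wrist view shows the empty tote with its yellow rim corners at about (374,68) and (547,96), and the black bar running from (455,149) to (433,265).

Run:
```python
from h import *
c=cam('wrist');im=c['image']
hsv=cv2.cvtColor(im,cv2.COLOR_RGB2HSV)
roi=np.zeros(im.shape[:2],np.uint8);roi[60:310,320:560]=255
k=cv2.inRange(hsv,(0,0,0),(180,255,255))&roi
g=im.max(2); m=((g<40)&(roi>0)).astype(np.uint8)
N,l,s,ce=cv2.connectedComponentsWithStats(m);i=1+s[1:,4].argmax();m=(l==i)
print(s[i])
# right edge of bar
pr=[];pl=[]
for r in range(s[i,1]+6,s[i,1]+s[i,3]-12,2):
    xs=np.flatnonzero(m[r]); 
    if len(xs): pr.append(onz(c,xs.max()+.5,r,.106)[:2]); pl.append((r,xs.min(),xs.max()))
print(pl[::6])
vx,vy,x0,y0=cv2.fitLine(np.array(pr,np.float32),cv2.DIST_HUBER,0,.01,.01).ravel();print('bar yaw',np.arctan2(vy,vx),x0,y0)
top=m.argmax(0)
for v in (s[i,1],s[i,1]+s[i,3]-1): print(v,np.flatnonzero(m[v]))
# rim corners
tote=(cv2.inRange(hsv,(105,110,25),(130,255,255))|cv2.inRange(hsv,(20,150,70),(32,255,255)))&roi
q=cv2.convexHull(np.argwhere(tote>0)[:,::-1].astype(np.int32)).reshape(-1,2)
q=cv2.approxPolyDP(q,3,True).reshape(-1,2)
for p in q: print(p,onz(c,*p,.07).round(4),onz(c,*p,.05).round(4))
```

```text
[ 419  147   49  119 2962]
[(153, np.int64(441), np.int64(467)), (165, np.int64(438), np.int64(464)), (177, np.int64(436), np.int64(461)), (189, np.int64(433), np.int64(459)), (201, np.int64(430), np.int64(456)), (213, np.int64(428), np.int64(453)), (225, np.int64(425), np.int64(450)), (237, np.int64(423), np.int64(447)), (249, np.int64(420), np.int64(444))]
bar yaw 0.38370404 0.4727571 0.14749564
147 [444 445 446 447 448]
265 [434 435 436 437 438 439 440]
[547  97] [0.5838 0.1239 0.07  ] [0.5898 0.1158 0.05  ]
[490 300] [0.4231 0.0592 0.07  ] [0.42   0.0474 0.05  ]
[461 300] [0.4099 0.0815 0.07  ] [0.4061 0.071  0.05  ]
[360 286] [0.3756 0.1663 0.07  ] [0.3698 0.1606 0.05  ]
[335 278] [0.3708 0.1892 0.07  ] [0.3648 0.1848 0.05  ]
[370  68] [0.5314 0.2544 0.07  ] [0.5345 0.2537 0.05  ]
[529  91] [0.5801 0.1388 0.07  ] [0.586  0.1316 0.05  ]
```

>>> drive_tool(
  moves=[
    [[0, 0, 0], [-0.023, 0.051, 0], 0.085],
    [[0, 0, 0], [-0.023, 0.051, 0], 0.085],
    [[0, 0, 0], [-0.023, 0.051, 0], 0.085],
    [[0, 0, 0], [-0.023, 0.051, 0], 0.085],
    [[0, 0, 0], [-0.023, 0.051, 0], 0.085],
  ],
)

```text
time: 3.92
eef_pos: [0.4469, -0.0489, 0.2986]
tcp_rot: [0.965, 0.262, 0.0, 0.0]
contact_force: [0.7, -0.2, 0.2]
opening: 0.993
finger_force: 0.0
```

>>> drive_tool(
  moves=[
    [[0, 0, 0], [-0.023, 0.051, 0], 0.085],
    [[0, 0, 0], [-0.023, 0.051, 0], 0.085],
    [[0, 0, 0.177], [0, 0, 0], 0.085],
    [[0, 0, 0.177], [0, 0, 0], 0.085],
    [[0, 0, 0.177], [0, 0, 0], 0.085],
  ],
)

```text
time: 4.55
eef_pos: [0.4587, -0.1588, 0.2982]
tcp_rot: [1.0, -0.003, -0.0, -0.0]
contact_force: [-0.1, -0.7, 0.4]
opening: 0.998
finger_force: 0.0
```

>>> drive_tool(
  moves=[
    [[0, 0, 0], [0, 0, 0], 0.085],
  ],
)

```text
time: 4.68
eef_pos: [0.4587, -0.1585, 0.2983]
tcp_rot: [1.0, 0.001, -0.0, -0.0]
contact_force: [-0.1, 0.1, 0.0]
opening: 0.995
finger_force: 0.0
```

Run:
```python
from h import *
st()
import pickle
c=cam('wrist','w1.png');pickle.dump(c,open('w1.pkl','wb'))
```

```text
t 4.67 p [ 0.4587 -0.1585  0.2983] yaw_y -1.5695 z [-1.e-04  0.e+00 -1.e+00] F [-0.13  0.1   0.01] T [-0.   -0.   -0.07] op 0.995 ff 0.0 q [-0.54 -0.18  1.97 -0.    1.35  1.03]
```

View pics/w1.png

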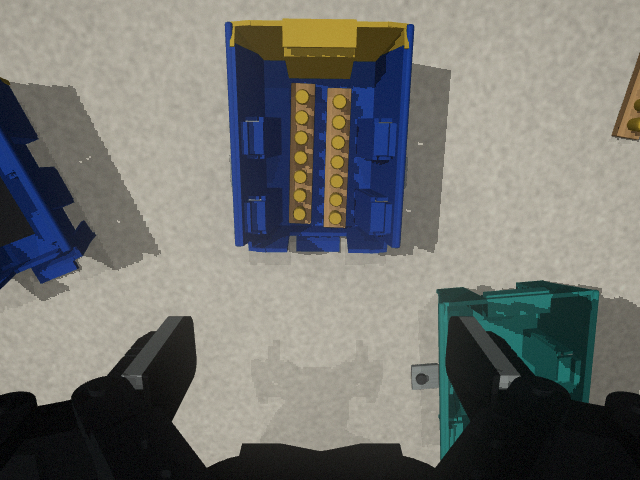

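The wrist view shows the lower tote with its two cell bars, its yellow rim running from about (228,21) to (413,25) and the lip at (283–356, 20–55).

Run:
```python
from h import *
import pickle
c=pickle.load(open('w1.pkl','rb'));im=c['image']
hsv=cv2.cvtColor(im,cv2.COLOR_RGB2HSV)
roi=np.zeros(im.shape[:2],np.uint8);roi[10:260,215:425]=255
b=cv2.inRange(hsv,(105,110,25),(130,255,255));y=cv2.inRange(hsv,(20,130,60),(32,255,255))
t=(b|y)&roi
def fit(P,z):
    P=np.array([onz(c,u,v,z)[:2] for u,v in P],np.float32);return cv2.fitLine(P,cv2.DIST_HUBER,0,.01,.01).ravel()
L=[];Rr=[];T=[]
for r in range(30,235,3):
    xs=np.flatnonzero(t[r]);L.append((xs.min(),r));Rr.append((xs.max()+1,r))
for u in range(240,405,3):
    T.append((u,np.flatnonzero(y[:,u]&roi[:,u]).min()))
for n,P in(('L',L),('R',Rr),('T',T)):
    vx,vy,x0,y0=fit(P,.07);print(n,np.arctan2(vy,vx),x0,y0,P[::12])
# lip block
for r in (40,50,56): print(r,''.join('y' if y[r,u] else 'b' if b[r,u] else '.' for u in range(225,420,2)))
for u in(300,320,340): print(u,hsv[15:85:2,u].tolist())
# bottom mouth rim corners
for u in(236,240,244,398,402): print(u,np.flatnonzero(t[:,u]).max())
```

```text
L -0.008063621 0.5193911 -0.08622922 [(np.int64(225), 30), (np.int64(227), 66), (np.int64(229), 102), (np.int64(230), 138), (np.int64(232), 174), (np.int64(234), 210)]
R -0.009124715 0.5195642 -0.22800022 [(np.int64(414), 30), (np.int64(412), 66), (np.int64(409), 102), (np.int64(407), 138), (np.int64(405), 174), (np.int64(402), 210)]
T 1.5552405 0.60144836 -0.16534932 [(240, np.int64(21)), (276, np.int64(21)), (312, np.int64(19)), (348, np.int64(19)), (384, np.int64(22))]
40 .b.yyyyyyyyyyyyyyyyyyyyyyyyyyyyyyyyyyyyyyyyyyyyyyyyyyyyyyyyyyyyyyyyyyyyyyyyyyyyyyyyyy.yyyyyybb....
50 .bbbbbbbbb.bb.yyyyyyyyyyyyyyyyyyyyyyyyyyyyyyyyyyyyyyyyyyyyyyyyyyyyyyyyyyyyyyyyyyy.y.bbbbbbbbbb....
56 .bbbbbbbbbbbbbbbbbyyyyyyyyyyyyyyyyyyyyyyyyyyyyyyyyyyyyyyyyyyyyyyyyyyyyyyyyyyy.bbbbbbbbbbbbbbbb....
300 [[25, 26, 176], [24, 22, 177], [23, 174, 180], [23, 176, 178], [23, 174, 177], [23, 175, 176], [23, 177, 176], [23, 176, 177], [24, 173, 180], [24, 177, 176], [23, 177, 176], [23, 176, 178], [23, 178, 178], [24, 172, 179], [24, 171, 179], [23, 175, 179], [22, 169, 80], [24, 163, 102], [23, 179, 100], [22, 174, 1
[... 671 characters left out ...]
4], [22, 182, 73], [23, 168, 76], [22, 180, 75], [22, 176, 74], [114, 171, 76], [113, 176, 74], [113, 164, 76]]
340 [[23, 25, 182], [20, 26, 177], [23, 152, 179], [24, 177, 179], [23, 179, 178], [24, 179, 178], [23, 177, 177], [23, 175, 182], [23, 184, 175], [23, 182, 177], [24, 175, 182], [23, 176, 181], [23, 179, 180], [23, 179, 177], [24, 180, 177], [23, 178, 179], [22, 181, 97], [22, 177, 101], [22, 180, 99], [23, 168, 102], [22, 177, 98], [22, 173, 75], [22, 172, 77], [22, 175, 73], [22, 184, 75], [22, 189, 73], [23, 163, 75], [22, 188, 72], [21, 184, 72], [22, 170, 75], [22, 183, 74], [22, 178, 73], [111, 174, 76], [111, 180, 75], [112, 170, 75]]
236 245
240 245
244 229
398 247
402 208
```

Run:
```python
from h import *
import pickle
c=pickle.load(open('w1.pkl','rb'))
for n,p,z in(('lipL',(283,46.5),.07),('lipR',(357,46.5),.07),('lipmid',(320,46.5),.07),('topmid',(320,19),.07),('mouthL',(236,246),.07),('mouthR',(400,248),.07)):print(n,onz(c,*p,z).round(4))
im=c['image'].astype(int);print([ (u,im[36,u].tolist()) for u in list(range(278,290))+list(range(350,362))])
```

```text
lipL [ 0.5838 -0.13    0.07  ]
lipR [ 0.5839 -0.1861  0.07  ]
lipmid [ 0.5838 -0.1581  0.07  ]
topmid [ 0.6027 -0.1581  0.07  ]
mouthL [ 0.4263 -0.0859  0.07  ]
mouthR [ 0.4247 -0.2272  0.07  ]
[(278, [76, 62, 27]), (279, [77, 64, 27]), (280, [77, 63, 26]), (281, [74, 61, 24]), (282, [126, 103, 40]), (283, [179, 152, 57]), (284, [178, 150, 56]), (285, [178, 151, 57]), (286, [176, 147, 53]), (287, [177, 149, 55]), (288, [178, 151, 56]), (289, [176, 149, 56]), (350, [182, 152, 56]), (351, [176, 148, 52]), (352, [177, 148, 52]), (353, [175, 148, 52]), (354, [180, 150, 55]), (355, [179, 150, 54]), (356, [153, 128, 45]), (357, [75, 63, 25]), (358, [70, 57, 16]), (359, [71, 58, 18]), (360, [76, 62, 24]), (361, [74, 60, 21])]
```

>>> drive_tool(
  moves=[
    [[0, 0, 0], [0.0015, -0.052, 0], 0.085],
    [[0, 0, 0], [0.0015, -0.052, 0], 0.085],
    [[0, 0, 0], [0.0015, -0.052, 0], 0.085],
    [[0, 0, 0], [0.0015, -0.052, 0], 0.085],
    [[0, 0, 0], [0.0015, -0.052, 0], 0.085],
  ],
)

```text
time: 5.35
eef_pos: [0.4666, 0.1033, 0.2986]
tcp_rot: [1.0, 0.001, 0.0, 0.0]
contact_force: [1.8, -0.0, 0.6]
opening: 0.994
finger_force: 0.0
```

>>> drive_tool(
  moves=[
    [[0, 0, 0], [0.0015, -0.0515, 0], 0.085],
    [[0, 0, -0.127], [0, 0, 0], 0.085],
    [[0, 0, -0.127], [0, 0, 0], 0.085],
    [[0, 0, -0.127], [0, 0, 0], 0.085],
    [[0, 0, 0], [0, 0, 0.05], 0.085],
  ],
)

```text
time: 5.98
eef_pos: [0.4714, 0.1536, 0.2526]
tcp_rot: [0.982, 0.191, 0.006, 0.0]
contact_force: [0.7, 0.5, -1.3]
opening: 0.994
finger_force: 0.0
```

>>> drive_tool(
  moves=[
    [[0, 0, 0], [0, 0, 0.05], 0.085],
    [[0, 0, 0], [0, 0, 0.02], 0.085],
    [[0, 0, 0], [0, 0, 0], 0.085],
  ],
)

```text
time: 6.35
eef_pos: [0.467, 0.1529, 0.1763]
tcp_rot: [0.982, 0.19, -0.002, -0.0]
contact_force: [-0.4, -0.8, 0.2]
opening: 1.001
finger_force: 0.0
```

Run:
```python
from h import *
s,R=st()
d=R.T@(np.array([.468,.153,.093])-s['eef_pos']);print(d)
c=cam('wrist','w2.png')
for y in(7,-7):
  u=np.array([.9276,.3736]);v=np.array([-u[1],u[0]])
  for x in(45,-45): print(x,y,proj(c,[*(np.array([.468,.153])+x*.001*u+y*.001*v),.106]).round(0))
```

```text
t 6.35 p [0.467  0.1529 0.1763] yaw_y -1.1891 z [-4.6e-03 -5.0e-04 -1.0e+00] F [-0.43 -0.77  0.16] T [ 0.01  0.04 -0.04] op 1.001 ff 0.0 q [ 0.11 -0.05  2.08 -0.    1.11  1.3 ]
[0.0012933  0.00039347 0.08330999]
45 7 [306. 176.]
-45 7 [308. 353.]
45 -7 [337. 176.]
-45 -7 [336. 353.]
```

View pics/w2.png

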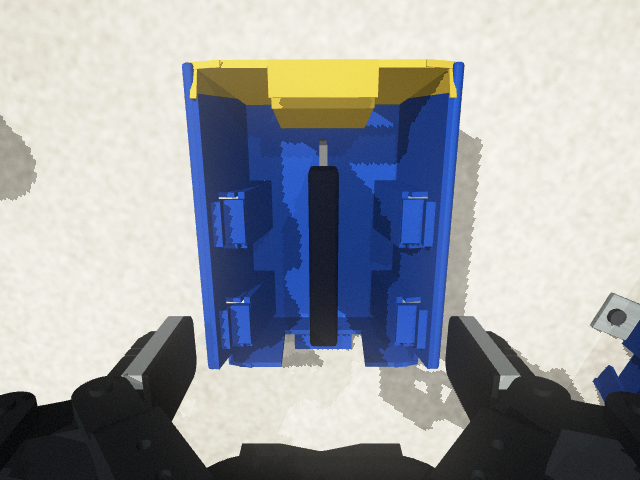

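The bar spans (309–339, 166–345), about 4 mm further along tool x than predicted and about 1 mm to the right. I'll correct for that and descend.

>>> drive_tool(
  moves=[
    [[0, 0, 0], [0.005, 0.0013, 0.03], 0.085],
    [[0, 0, 0], [0, 0, 0.025], 0.085],
    [[0, 0, 0], [0, 0, 0.018], 0.085],
    [[0, 0, 0], [0, 0, 0.01], 0.085],
    [[0, 0, 0], [0, 0, 0], 0.085],
  ],
)

```text
time: 7.02
eef_pos: [0.4736, 0.1537, 0.0953]
tcp_rot: [0.982, 0.188, -0.0, -0.0]
contact_force: [-0.3, -0.3, -0.7]
opening: 0.996
finger_force: 0.0
```

>>> drive_tool(
  moves=[
    [[0, 0, 0], [0, 0, 0], 0.025],
    [[0, 0, 0], [0, 0, 0], 0.025],
    [[0, 0, 0], [0, 0, 0], 0.025],
    [[0, 0, 0], [0, 0, 0], 0.025],
  ],
  grip_force=30,
)

```text
time: 7.52
eef_pos: [0.4737, 0.1537, 0.0956]
tcp_rot: [0.982, 0.188, 0.0, 0.0]
contact_force: [-0.1, -0.7, 0.9]
opening: 0.289
finger_force: 0.0
```

Run:
```python
from h import *
st()
```

```text
t 7.53 p [0.4737 0.1537 0.0956] yaw_y -1.192 z [ 5.e-04  0.e+00 -1.e+00] F [-0.06 -0.74  0.9 ] T [-0.04  0.01  0.02] op 0.289 ff 0.0 q [ 0.11  0.08  2.12 -0.    0.94  1.3 ]
```

>>> drive_tool(
  moves=[
    [[0, 0, 0], [0, 0, 0.002], 0.012],
    [[0, 0, 0], [0, 0, 0], 0.006],
    [[0, 0, 0], [0, 0, 0], 0.004],
    [[0, 0, 0], [0, 0, 0], 0.0],
    [[0, 0, 0], [0, 0, 0], 0.0],
  ],
  grip_force=60,
)

```text
time: 8.15
eef_pos: [0.4738, 0.154, 0.0943]
tcp_rot: [0.982, 0.189, 0.0, -0.0]
contact_force: [-2.3, 1.5, 5.2]
opening: 0.152
finger_force: 58.5
```

>>> drive_tool(
  moves=[
    [[0, 0, 0], [0, 0, -0.005], 0.0],
    [[0, 0, 0], [0, 0, -0.015], 0.0],
    [[0, 0, 0], [0, 0, -0.015], 0.0],
    [[0, 0, 0], [0, 0, 0], 0.0],
    [[0, 0, 0], [0, 0, 0], 0.0],
  ],
)

```text
time: 8.78
eef_pos: [0.4734, 0.1536, 0.1284]
tcp_rot: [0.982, 0.188, 0.0, 0.0]
contact_force: [-0.6, 0.1, -4.6]
opening: 0.152
finger_force: 58.6
```

Run:
```python
from h import *
st();st()
c=cam('wrist','w3.png')
```

```text
t 8.78 p [0.4734 0.1536 0.1284] yaw_y -1.1921 z [ 0. -0. -1.] F [-0.61  0.15 -4.6 ] T [0.02 0.05 0.02] op 0.152 ff 58.6 q [ 0.11  0.03  2.1  -0.    1.01  1.3 ]
t 8.78 p [0.4734 0.1536 0.1284] yaw_y -1.1921 z [ 0. -0. -1.] F [-0.61  0.15 -4.6 ] T [0.02 0.05 0.02] op 0.152 ff 58.6 q [ 0.11  0.03  2.1  -0.    1.01  1.3 ]
```

View pics/w3.png

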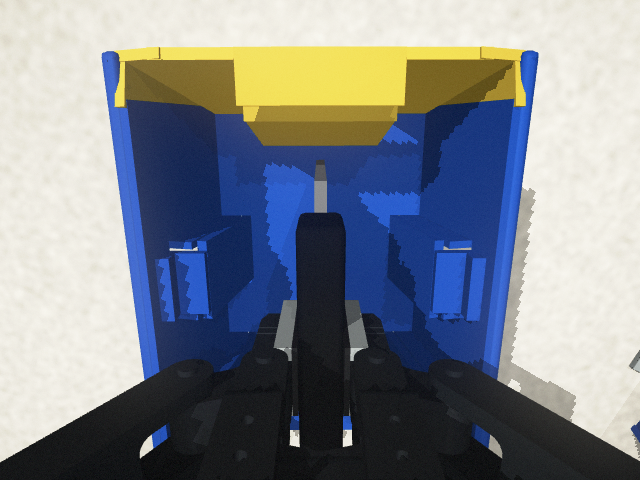

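The tote is held. In the image its lip spans columns 235–407 with the inner edge near row 106.

Run:
```python
from h import *
s,R=st();c=cam('wrist');im=c['image'].astype(int)
def edge(f): # strongest change
    return f
base=.1284-.0943;z=base+.07
V=im.max(2)
colL=[];colR=[]
for r in range(66,100,4):
    row=V[r].astype(float);g=np.abs(np.diff(row)); colL.append(np.argmax(g[215:260])+215.5+.5);colR.append(np.argmax(g[380:430])+380.5+.5)
rows=[]
for u in range(250,395,12):
    g=np.abs(np.diff(V[90:125,u].astype(float)));rows.append((u,np.argmax(g)+91))
print(colL,colR,rows)
T=[]
for u in range(170,470,20):
    g=np.abs(np.diff(im[30:60,u,2].astype(float)));T.append((u,np.argmax(g)+31))
print(T)
def tool(u,v,z): return (R.T@(onz(c,u,v,z)-s['eef_pos']))*1000
l,r_,w=np.median(colL),np.median(colR),np.median([x[1] for x in rows])
print('lip',tool(l,w,z),tool(r_,w,z),'top',tool(320,np.median([t[1] for t in T]),z))
P=np.array([tool(u,v,z)[:2] for u,v in rows],np.float32);f=cv2.fitLine(P,cv2.DIST_HUBER,0,.01,.01).ravel();print('yaw of lip edge in tool',f)
P=np.array([tool(u,v,z)[:2] for u,v in T],np.float32);f=cv2.fitLine(P,cv2.DIST_HUBER,0,.01,.01).ravel();print('top',f)
```

```text
t 8.82 p [0.4731 0.1536 0.128 ] yaw_y -1.1921 z [-8.e-04 -1.e-04 -1.e+00] F [-0.62  0.24 -4.91] T [-0.05  0.03  0.07] op 0.151 ff 58.6 q [ 0.11  0.03  2.1  -0.    1.01  1.3 ]
[np.float64(234.0), np.float64(234.0), np.float64(234.0), np.float64(235.0), np.float64(235.0), np.float64(235.0), np.float64(235.0), np.float64(235.0), np.float64(236.0)] [np.float64(407.0), np.float64(406.0), np.float64(406.0), np.float64(406.0), np.float64(406.0), np.float64(406.0), np.float64(405.0), np.float64(405.0), np.float64(405.0)] [(250, np.int64(122)), (262, np.int64(106)), (274, np.int64(106)), (286, np.int64(105)), (298, np.int64(105)), (310, np.int64(105)), (322, np.int64(105)), (334, np.int64(105)), (346, np.int64(105)), (358, np.int64(105)), (370, np.int64(105)), (382, np.int64(105)), (394, np.int64(121))]
[(170, np.int64(47)), (190, np.int64(47)), (210, np.int64(47)), (230, np.int64(47)), (250, np.int64(47)), (270, np.int64(46)), (290, np.int64(46)), (310, np.int64(46)), (330, np.int64(46)), (350, np.int64(46)), (370, np.int64(46)), (390, np.int64(46)), (410, np.int64(47)), (430, np.int64(47)), (450, np.int64(47))]
lip [ 75.14940947 -28.56858634  23.79313355] [75.14359977 28.01365007 23.78203281] top [92.74569379 -0.43391245 23.77294829]
yaw of lip edge in tool [6.2221643e-03 9.9998063e-01 7.4844696e+01 2.2653577e-01]
top [ 2.6975400e-03  9.9999636e-01  9.2892693e+01 -4.9102402e+00]
```

>>> drive_tool(
  moves=[
    [[0, 0, 0], [0, 0, -0.03], 0.0],
    [[0, 0, 0], [0, 0, -0.03], 0.0],
    [[0, 0, 0], [0, 0, -0.027], 0.0],
    [[0, 0, -0.1], [0, 0, 0], 0.0],
    [[0, 0, -0.17], [0, 0, 0], 0.0],
  ],
)

```text
time: 9.5
eef_pos: [0.4733, 0.1536, 0.2151]
tcp_rot: [0.947, 0.321, -0.0, -0.0]
contact_force: [-0.1, -0.3, -4.3]
opening: 0.154
finger_force: 59.0
```

>>> drive_tool(
  moves=[
    [[0, 0, -0.17], [0, 0, 0], 0.0],
    [[0, 0, -0.17], [0, 0, 0], 0.0],
    [[0, 0, -0.17], [0, 0, 0], 0.0],
    [[0, 0, -0.17], [0, 0, 0], 0.0],
    [[0, 0, -0.17], [0, 0, 0], 0.0],
  ],
)

```text
time: 10.12
eef_pos: [0.4731, 0.1536, 0.2144]
tcp_rot: [0.73, 0.683, -0.001, -0.001]
contact_force: [1.1, 0.4, -4.2]
opening: 0.154
finger_force: 59.1
```

>>> drive_tool(
  moves=[
    [[0, 0, -0.17], [0, 0, 0], 0.0],
    [[0, 0, -0.17], [0, 0, 0], 0.0],
    [[0, 0, -0.17], [0, 0, 0], 0.0],
    [[0, 0, -0.17], [0, 0, 0], 0.0],
    [[0, 0, -0.17], [0, 0, 0], 0.0],
  ],
)

```text
time: 10.75
eef_pos: [0.4731, 0.1536, 0.2144]
tcp_rot: [0.384, 0.924, -0.0, -0.001]
contact_force: [-0.1, 0.3, -3.3]
opening: 0.153
finger_force: 59.1
```

>>> drive_tool(
  moves=[
    [[0, 0, -0.17], [0, 0, 0], 0.0],
    [[0, 0, -0.17], [0, 0, 0], 0.0],
    [[0, 0, -0.17], [0, 0, 0], 0.0],
    [[0, 0, -0.1], [0, 0, 0], 0.0],
    [[0, 0, -0.003], [0, 0, 0], 0.0],
  ],
)

```text
time: 11.38
eef_pos: [0.4731, 0.1536, 0.2145]
tcp_rot: [0.09, 0.996, -0.0, -0.001]
contact_force: [0.3, -0.7, -4.7]
opening: 0.151
finger_force: 59.1
```

>>> drive_tool(
  moves=[
    [[0, 0, 0], [0, -0.02, 0], 0.0],
    [[0, 0, 0], [0, -0.04, 0], 0.0],
    [[0, 0, 0], [0, -0.04, 0], 0.0],
    [[0, 0, 0], [0, -0.05, 0], 0.0],
    [[0, 0, 0], [0, -0.05, 0], 0.0],
  ],
)

```text
time: 12.0
eef_pos: [0.4372, -0.0444, 0.2152]
tcp_rot: [0.09, 0.996, -0.0, 0.0]
contact_force: [0.5, -0.1, -4.2]
opening: 0.153
finger_force: 59.2
```

>>> drive_tool(
  moves=[
    [[0, 0, 0], [0, -0.05, 0], 0.0],
    [[0, 0, 0], [0, -0.04, 0], 0.0],
    [[0, 0, 0], [0, -0.02, 0], 0.0],
    [[0, 0, 0], [0, 0, 0], 0.0],
    [[0, 0, 0], [0, 0, 0], 0.0],
  ],
)

```text
time: 12.62
eef_pos: [0.418, -0.1508, 0.215]
tcp_rot: [0.09, 0.996, 0.0, -0.0]
contact_force: [0.1, 0.6, -4.7]
opening: 0.153
finger_force: 59.3
```

Run:
```python
from h import *
s,R=st()
print(R.T@(np.array([.4734,-.1568,.1523])-s['eef_pos']))
import pickle
a=cam('scene','s3.png');b=cam('side','d3.png');pickle.dump((a,b),open('h3.pkl','wb'))
x=cv2.resize(a['image'][120:280,180:360],(540,480),interpolation=cv2.INTER_CUBIC)
y=cv2.resize(b['image'][190:350,260:440],(540,480),interpolation=cv2.INTER_CUBIC)
cv2.imwrite('pics/cmb.png',cv2.resize(np.hstack([x,y]),(800,356))[:,:,::-1])
```

```text
t 12.62 p [ 0.418  -0.1508  0.215 ] yaw_y 1.3902 z [-5.e-04  9.e-04 -1.e+00] F [ 0.1  0.6 -4.7] T [0.06 0.01 0.07] op 0.153 ff 59.3 q [-0.58 -0.21  2.15  0.    1.2  -1.97]
[-0.05562     0.00395982  0.06269166]
```

View pics/cmb.png

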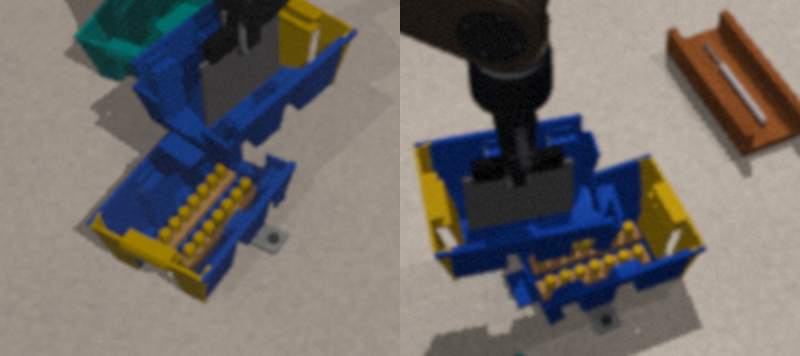

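The held tote is turned with its yellow end toward the robot, above the lower tote and not yet aligned. It still needs 0.17 rad of turn and a shift of about 55 mm.

>>> drive_tool(
  moves=[
    [[0, 0, -0.1], [0, 0, 0], 0.0],
    [[0, 0, -0.0706], [0, 0, 0], 0.0],
    [[0, 0, 0], [-0.03, -0.003, 0], 0.0],
    [[0, 0, 0], [-0.0255, -0.0024, 0], 0.0],
    [[0, 0, 0], [0, 0, 0], 0.0],
  ],
)

```text
time: 13.35
eef_pos: [0.4749, -0.1565, 0.2154]
tcp_rot: [0.004, 1.0, 0.0, 0.0]
contact_force: [-0.3, 0.5, -3.6]
opening: 0.154
finger_force: 59.3
```

>>> drive_tool(
  moves=[
    [[0, 0, 0], [0, 0, 0.03], 0.0],
    [[0, 0, 0], [0, 0, 0], 0.0],
    [[0, 0, 0], [0, 0, 0], 0.0],
  ],
)

```text
time: 13.72
eef_pos: [0.4735, -0.157, 0.1859]
tcp_rot: [0.004, 1.0, -0.0, 0.0]
contact_force: [-0.6, -0.6, -4.2]
opening: 0.151
finger_force: 59.3
```

Run:
```python
from h import *
s,R=st()
print(R.T@(np.array([.4734,-.1568,.1523])-s['eef_pos']))
import pickle
a=cam('scene','s4.png');b=cam('side','d4.png');pickle.dump((a,b),open('h4.pkl','wb'))
x=cv2.resize(a['image'][140:260,200:335],(540,480),interpolation=cv2.INTER_CUBIC)
y=cv2.resize(b['image'][220:340,275:410],(540,480),interpolation=cv2.INTER_CUBIC)
cv2.imwrite('pics/cmb4.png',cv2.resize(np.hstack([x,y]),(800,356))[:,:,::-1])
```

```text
t 13.72 p [ 0.4735 -0.157   0.1859] yaw_y 1.562 z [ 2.e-04 -2.e-04 -1.e+00] F [-0.61 -0.58 -4.2 ] T [-0.03 -0.04 -0.01] op 0.151 ff 59.3 q [-0.52 -0.04  2.06 -0.    1.13 -2.09]
[0.00011727 0.00020441 0.0336122 ]
```

View pics/cmb4.png

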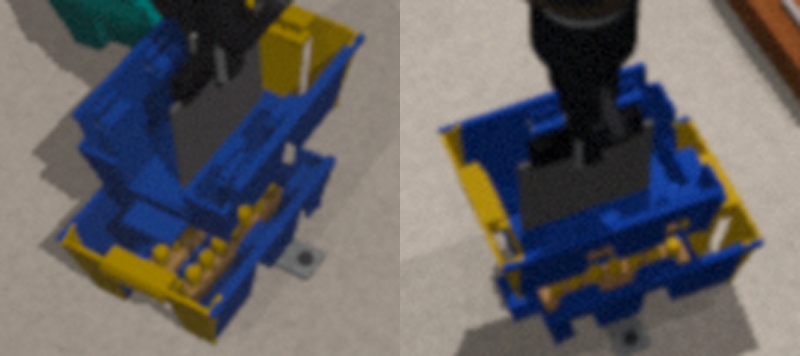

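Comparing predicted with observed rim corners. Side crop: upper yellow corners (441,130) and (512,267), lower (682,120) and (763,241). Scene crop: lower (65,235) and (212,340), upper (363,38).

Run:
```python
from h import *
import pickle
a,b=pickle.load(open('h4.pkl','rb'))
k=800/270/1
def crop(c,X): 
    p=proj(c,X); 
    return ((p-[200,140])*800/270 if c is a else (p-[275,220])*800/270+[400,0]).round(1)
def T(o,yaw,p): 
    r=Rn.from_euler('z',yaw).as_matrix(); return np.array(o)+r@np.array(p)/1000
L=lambda p:T((.5058,-.1573,0),-.01,p)
U=lambda p:T((.4763+.0001,-.1572,.0916),np.pi-.009,p)
for n,f in(('L',L),('U',U)):
  for p in([97,70.5,70],[97,-70.5,70],[78,28,70],[78,-28,70]): print(n,p,'scene',crop(a,f(p)),'side',crop(b,f(p)))
print('1mm x at U side', crop(b,U([107,70,70]))-crop(b,U([97,70,70])))
# magnified views
x=a['image'][140:260,200:335]
```

```text
L [97, 70.5, 70] scene [209.2 314.7] side [686.2 112.1]
L [97, -70.5, 70] scene [ 52.1 237.2] side [762.5 238.4]
L [78, 28, 70] scene [175.2 272.6] side [687.7 155.3]
L [78, -28, 70] scene [113.2 242.4] side [717.5 205.8]
U [97, 70.5, 70] scene [206.9 -30. ] side [497.1 267. ]
U [97, -70.5, 70] scene [364.   33.4] side [432.4 125.2]
U [78, 28, 70] scene [239.6   3.1] side [500.6 213.7]
U [78, -28, 70] scene [302.4  28.8] side [474.3 157.9]
1mm x at U side [-13.    4.6]
```

Run:
```python
from h import *
import pickle
a,b=pickle.load(open('h4.pkl','rb'))
for nm,c,w in(('scene',a,(140,270,195,340)),('side',b,(215,340,270,415))):
    hsv=cv2.cvtColor(c['image'],cv2.COLOR_RGB2HSV)
    y=cv2.inRange(hsv,(19,140,50),(33,255,255));m=np.zeros_like(y);m[w[0]:w[1],w[2]:w[3]]=255;y&=m
    bl=cv2.inRange(hsv,(105,110,25),(130,255,255))&m
    N,l,s,ce=cv2.connectedComponentsWithStats(y)
    for i in range(1,N):
        if s[i,4]>40:
            h=cv2.approxPolyDP(cv2.convexHull(np.argwhere(l==i)[:,::-1].astype(np.int32)),1.2,True).reshape(-1,2)
            print(nm,s[i].tolist(),'hull',h.tolist())
            for z in(.07,.1616):
                print('   z',z,[onz(c,*(p+.0),z)[:2].round(3).tolist() for p in h])
    # side: left boundary of tote
    if nm=='side':
        for r in range(258,320,4):
            xs=np.flatnonzero((y|bl)[r]);print(r,xs.min(),xs.max(),end='; ')
    if nm=='side':
        # sharpen crop at native x5
        x=cv2.resize(c['image'][235:335,275:405],(780,600),interpolation=cv2.INTER_LANCZOS4);cv2.imwrite('pics/d4x.png',x[:,:,::-1])
```

```text
scene [287, 142, 33, 30, 559] hull [[319, 151], [318, 154], [299, 170], [294, 171], [289, 169], [287, 153], [297, 142], [315, 148]]
   z 0.07 [[0.299, -0.141], [0.309, -0.138], [0.38, -0.151], [0.389, -0.159], [0.389, -0.173], [0.344, -0.207], [0.298, -0.206], [0.294, -0.155]]
   z 0.1616 [[0.384, -0.094], [0.393, -0.091], [0.456, -0.102], [0.464, -0.11], [0.464, -0.123], [0.424, -0.152], [0.383, -0.151], [0.38, -0.106]]
scene [279, 202, 14, 19, 63] hull [[292, 202], [289, 209], [279, 220], [281, 210]]
   z 0.07 [[0.475, -0.112], [0.497, -0.107], [0.535, -0.11], [0.508, -0.122]]
   z 0.1616 [[0.54, -0.069], [0.559, -0.064], [0.593, -0.067], [0.569, -0.077]]
scene [221, 216, 56, 39, 693] hull [[272, 254], [234, 236], [221, 222], [224, 216], [275, 221], [276, 224]]
   z 0.07 [[0.619, -0.074], [0.62, -0.171], [0.603, -0.219], [0.586, -0.223], [0.541, -0.116], [0.547, -0.11]]
   z 0.1616 [[0.667, -0.035], [0.668, -0.121], [0.653, -0.163], [0.638, -0.167], [0.599, -0.072], [0.604, -0.066]]
side [368, 261, 28, 44, 270] hull [[395, 299], [377, 304], [374, 303], [368, 262], [372, 261]]
   z 
[... 267 characters left out ...]
, [311, 297]]
   z 0.07 [[0.402, -0.165], [0.401, -0.029], [0.416, -0.025], [0.421, -0.124], [0.418, -0.138]]
   z 0.1616 [[0.383, -0.223], [0.383, -0.099], [0.396, -0.095], [0.4, -0.185], [0.397, -0.198]]
side [352, 300, 18, 11, 64] hull [[369, 302], [368, 305], [352, 310], [352, 307], [366, 300]]
   z 0.07 [[0.539, -0.206], [0.533, -0.213], [0.492, -0.211], [0.496, -0.203], [0.535, -0.198]]
   z 0.1616 [[0.507, -0.26], [0.502, -0.266], [0.465, -0.264], [0.468, -0.257], [0.504, -0.253]]
258 304 366; 262 296 373; 266 289 376; 270 291 378; 274 293 381; 278 295 384; 282 296 386; 286 298 388; 290 300 391; 294 302 393; 298 304 395; 302 306 395; 306 308 389; 310 310 387; 314 308 383; 318 310 373;
```

View pics/d4x.png

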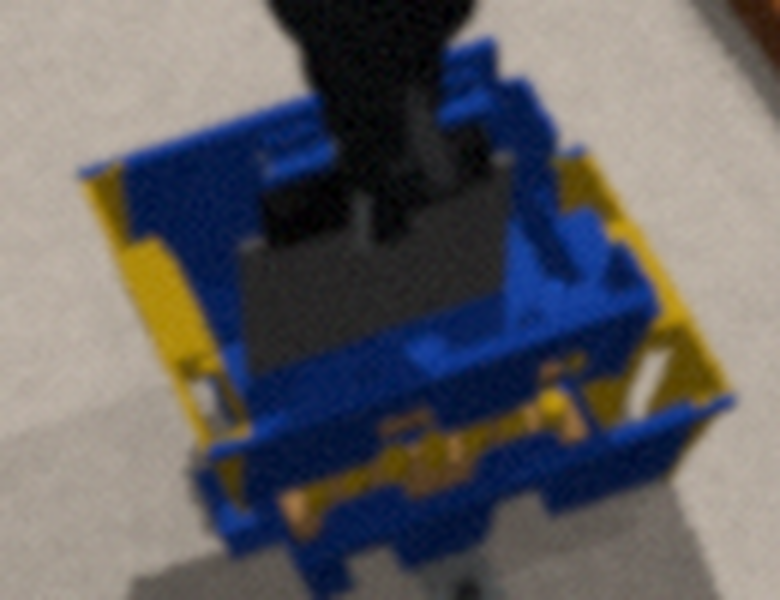

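The upper rim edge sits at x≈0.384 and the lower at ≈0.602, so the empty tote is about 4 mm too near the lip, which fits a wrist camera bias. I'll back off 4 mm and descend.

>>> drive_tool(
  moves=[
    [[0, 0, 0], [0.004, 0, 0], 0.0],
    [[0, 0, 0], [0, 0, 0.01], 0.0],
    [[0, 0, 0], [0, 0, 0.01], 0.0],
    [[0, 0, 0], [0, 0, 0.006], 0.0],
    [[0, 0, 0], [0, 0, 0], 0.0],
  ],
)

```text
time: 14.45
eef_pos: [0.469, -0.1569, 0.1582]
tcp_rot: [0.005, 1.0, 0.001, -0.001]
contact_force: [0.3, -0.0, -5.2]
opening: 0.154
finger_force: 59.1
```

>>> drive_tool(
  moves=[
    [[0, 0, 0], [0, 0, 0.002], 0.0],
    [[0, 0, 0], [0, 0, 0.002], 0.0],
    [[0, 0, 0], [0, 0, 0], 0.0],
  ],
)

```text
time: 14.82
eef_pos: [0.4696, -0.1572, 0.1553]
tcp_rot: [0.005, 1.0, 0.0, -0.0]
contact_force: [0.7, -0.3, -4.9]
opening: 0.156
finger_force: 59.2
```

Run:
```python
from h import *
st()
```

```text
t 14.82 p [ 0.4696 -0.1572  0.1553] yaw_y 1.5616 z [-0.  0. -1.] F [ 0.66 -0.28 -4.85] T [ 0.07  0.   -0.01] op 0.156 ff 59.2 q [-0.53 -0.01  2.09 -0.    1.06 -2.09]
```

>>> drive_tool(
  moves=[
    [[0, 0, 0], [0, 0, 0.001], 0.0],
    [[0, 0, 0], [0, 0, 0.001], 0.0],
    [[0, 0, 0], [0, 0, 0], 0.0],
  ],
)

```text
time: 15.2
eef_pos: [0.4695, -0.1572, 0.1532]
tcp_rot: [0.005, 1.0, 0.0, -0.0]
contact_force: [-0.2, -0.2, -4.9]
opening: 0.154
finger_force: 59.2
```

>>> drive_tool(
  moves=[
    [[0, 0, 0], [0, 0, 0.0007], 0.0],
    [[0, 0, 0], [0, 0, 0], 0.0],
  ],
)

```text
time: 15.45
eef_pos: [0.4695, -0.1572, 0.1526]
tcp_rot: [0.005, 1.0, 0.0, -0.0]
contact_force: [-0.4, 0.6, -4.6]
opening: 0.155
finger_force: 59.2
```

>>> drive_tool(
  moves=[
    [[0, 0, 0], [0, 0, 0.0007], 0.0],
    [[0, 0, 0], [0, 0, 0], 0.0],
  ],
)

```text
time: 15.7
eef_pos: [0.4697, -0.1573, 0.1522]
tcp_rot: [0.005, 1.0, -0.0, 0.0]
contact_force: [-0.5, 0.0, -3.1]
opening: 0.151
finger_force: 59.6
```

Run:
```python
from h import *
st()
```

```text
t 15.7 p [ 0.4697 -0.1573  0.1522] yaw_y 1.5616 z [ 2.e-04 -1.e-04 -1.e+00] F [-0.45  0.01 -3.06] T [ 0.06  0.08 -0.  ] op 0.151 ff 59.6 q [-0.53 -0.01  2.09 -0.    1.06 -2.09]
```

>>> drive_tool(
  moves=[
    [[0, 0, 0], [0, 0, 0.0004], 0.0],
    [[0, 0, 0], [0, 0, 0], 0.0],
  ],
)

```text
time: 15.95
eef_pos: [0.4698, -0.1574, 0.1521]
tcp_rot: [0.005, 1.0, -0.0, 0.0]
contact_force: [-1.6, 0.2, -0.3]
opening: 0.155
finger_force: 60.0
```

>>> drive_tool(
  moves=[
    [[0, 0, 0], [0, 0, 0.0004], 0.0],
    [[0, 0, 0], [0, 0, 0], 0.0],
  ],
)

```text
time: 16.2
eef_pos: [0.4699, -0.1574, 0.152]
tcp_rot: [0.005, 1.0, -0.0, 0.0]
contact_force: [-2.9, 1.8, 4.5]
opening: 0.157
finger_force: 60.6
```

Run:
```python
from h import *
s,R=st();s,R=st()
```

```text
t 16.2 p [ 0.4699 -0.1574  0.152 ] yaw_y 1.5617 z [ 5.e-04 -4.e-04 -1.e+00] F [-2.91  1.79  4.54] T [ 0.31  0.57 -0.04] op 0.157 ff 60.6 q [-0.53 -0.01  2.09 -0.    1.06 -2.09]
t 16.2 p [ 0.4699 -0.1574  0.152 ] yaw_y 1.5617 z [ 5.e-04 -4.e-04 -1.e+00] F [-2.91  1.79  4.54] T [ 0.31  0.57 -0.04] op 0.157 ff 60.6 q [-0.53 -0.01  2.09 -0.    1.06 -2.09]
```

>>> drive_tool(
  moves=[
    [[0, 0, 0], [0, 0, -0.0004], 0.0],
    [[0, 0, 0], [0, 0, 0], 0.0],
  ],
)

```text
time: 16.45
eef_pos: [0.4698, -0.1574, 0.152]
tcp_rot: [0.005, 1.0, -0.0, 0.0]
contact_force: [-2.5, 0.7, 4.9]
opening: 0.151
finger_force: 60.6
```

>>> drive_tool(
  moves=[
    [[0, 0, 0], [-0.001, 0, 0], 0.0],
    [[0, 0, 0], [-0.001, 0, 0], 0.0],
  ],
)

```text
time: 16.7
eef_pos: [0.4706, -0.1574, 0.1521]
tcp_rot: [0.004, 1.0, -0.0, -0.002]
contact_force: [-6.5, 0.4, 8.9]
opening: 0.156
finger_force: 61.2
```

>>> drive_tool(
  moves=[
    [[0, 0, 0], [-0.001, 0, 0], 0.0],
    [[0, 0, 0], [-0.001, 0, 0], 0.0],
  ],
)

```text
time: 16.95
eef_pos: [0.4724, -0.1575, 0.1522]
tcp_rot: [0.004, 1.0, -0.0, -0.002]
contact_force: [-5.3, 0.1, 5.3]
opening: 0.152
finger_force: 60.7
```

Run:
```python
from h import *
s,R=st()
```

```text
t 16.95 p [ 0.4724 -0.1575  0.1522] yaw_y 1.5626 z [-4.5e-03 -3.0e-04 -1.0e+00] F [-5.31  0.11  5.32] T [0.18 0.94 0.08] op 0.152 ff 60.7 q [-0.52 -0.    2.08 -0.    1.06 -2.09]
```

>>> drive_tool(
  moves=[
    [[0, 0, 0], [0, 0, -0.0006], 0.0],
    [[0, 0, 0], [0, 0, 0], 0.0],
  ],
)

```text
time: 17.2
eef_pos: [0.4727, -0.1575, 0.1522]
tcp_rot: [0.004, 1.0, -0.0, -0.001]
contact_force: [-5.2, -0.5, 5.5]
opening: 0.151
finger_force: 60.6
```

Run:
```python
from h import *
s,R=st()
```

```text
t 17.2 p [ 0.4727 -0.1575  0.1522] yaw_y 1.5623 z [-2.9e-03 -4.0e-04 -1.0e+00] F [-5.24 -0.5   5.48] T [0.1  0.99 0.06] op 0.151 ff 60.6 q [-0.52 -0.    2.08 -0.    1.06 -2.09]
```

>>> drive_tool(
  moves=[
    [[0, 0, 0], [0, 0, -0.0006], 0.0],
    [[0, 0, 0], [0, 0, 0], 0.0],
  ],
)

```text
time: 17.45
eef_pos: [0.4731, -0.1573, 0.1522]
tcp_rot: [0.004, 1.0, -0.0, -0.001]
contact_force: [-4.3, -0.5, 1.7]
opening: 0.149
finger_force: 60.1
```

>>> drive_tool(
  moves=[
    [[0, 0, 0], [-0.0005, 0, 0], 0.0],
    [[0, 0, 0], [-0.0005, 0, 0], 0.0],
  ],
)

```text
time: 17.7
eef_pos: [0.4745, -0.1571, 0.1522]
tcp_rot: [0.005, 1.0, 0.0, -0.0]
contact_force: [-1.7, 0.2, -0.5]
opening: 0.155
finger_force: 59.8
```

Run:
```python
from h import *
s,R=st()
```

```text
t 17.7 p [ 0.4745 -0.1571  0.1522] yaw_y 1.5615 z [-3.e-04  5.e-04 -1.e+00] F [-1.71  0.24 -0.52] T [-0.04  0.44  0.01] op 0.155 ff 59.8 q [-0.52  0.    2.08  0.    1.06 -2.08]
```

>>> drive_tool(
  moves=[
    [[0, 0, 0], [-0.0005, 0, 0], 0.0],
    [[0, 0, 0], [-0.0005, 0, 0], 0.0],
    [[0, 0, 0], [-0.0005, 0, 0], 0.0],
  ],
)

```text
time: 18.08
eef_pos: [0.4761, -0.157, 0.1523]
tcp_rot: [0.005, 1.0, 0.0, 0.0]
contact_force: [0.2, 0.1, -2.8]
opening: 0.153
finger_force: 59.4
```

Run:
```python
from h import *
s,R=st()
```

```text
t 18.07 p [ 0.4761 -0.157   0.1523] yaw_y 1.5614 z [ 2.e-04  5.e-04 -1.e+00] F [ 0.19  0.09 -2.77] T [ 0.    0.13 -0.  ] op 0.153 ff 59.4 q [-0.52  0.01  2.08  0.    1.06 -2.08]
```

>>> drive_tool(
  moves=[
    [[0, 0, 0], [-0.0005, 0, 0.0002], 0.0],
    [[0, 0, 0], [-0.0005, 0, 0], 0.0],
    [[0, 0, 0], [-0.0005, 0, 0], 0.0],
  ],
)

```text
time: 18.45
eef_pos: [0.4777, -0.1573, 0.1524]
tcp_rot: [0.005, 1.0, -0.0, 0.0]
contact_force: [0.3, 0.5, -4.2]
opening: 0.154
finger_force: 59.3
```

>>> drive_tool(
  moves=[
    [[0, 0, 0], [-0.0005, 0, 0.0004], 0.0],
    [[0, 0, 0], [-0.0005, 0, 0], 0.0],
    [[0, 0, 0], [-0.0005, 0, 0], 0.0],
  ],
)

```text
time: 18.82
eef_pos: [0.4791, -0.1573, 0.1523]
tcp_rot: [0.005, 1.0, -0.0, -0.0]
contact_force: [-1.5, 0.3, -1.4]
opening: 0.153
finger_force: 59.7
```

>>> drive_tool(
  moves=[
    [[0, 0, 0], [-0.0005, 0, 0], 0.0],
    [[0, 0, 0], [-0.0005, 0, 0], 0.0],
    [[0, 0, 0], [-0.0005, 0, 0], 0.0],
  ],
)

```text
time: 19.2
eef_pos: [0.4806, -0.1573, 0.1522]
tcp_rot: [0.005, 1.0, -0.0, -0.0]
contact_force: [-2.1, 0.4, -0.8]
opening: 0.154
finger_force: 59.7
```

>>> drive_tool(
  moves=[
    [[0, 0, 0], [-0.0005, 0, 0], 0.0],
    [[0, 0, 0], [-0.0005, 0, 0], 0.0],
    [[0, 0, 0], [-0.0005, 0, 0], 0.0],
  ],
)

```text
time: 19.58
eef_pos: [0.4821, -0.1573, 0.1522]
tcp_rot: [0.005, 1.0, -0.0, -0.0]
contact_force: [-2.7, -0.4, -0.1]
opening: 0.15
finger_force: 59.8
```

>>> drive_tool(
  moves=[
    [[0, 0, 0], [-0.0005, 0, 0], 0.0],
    [[0, 0, 0], [-0.0005, 0, 0], 0.0],
    [[0, 0, 0], [-0.0005, 0, 0], 0.0],
  ],
)

```text
time: 19.95
eef_pos: [0.4836, -0.1574, 0.1522]
tcp_rot: [0.005, 1.0, -0.0, -0.0]
contact_force: [-3.0, 0.2, 1.1]
opening: 0.153
finger_force: 60.0
```

>>> drive_tool(
  moves=[
    [[0, 0, 0], [-0.0005, 0, -0.0001], 0.0],
    [[0, 0, 0], [-0.0005, 0, -0.0001], 0.0],
    [[0, 0, 0], [-0.0005, 0, 0], 0.0],
  ],
)

```text
time: 20.32
eef_pos: [0.4851, -0.1573, 0.1522]
tcp_rot: [0.005, 1.0, 0.0, 0.0]
contact_force: [-2.1, 0.5, -0.4]
opening: 0.152
finger_force: 59.9
```

>>> drive_tool(
  moves=[
    [[0, 0, 0], [-0.0005, 0, 0], 0.0],
    [[0, 0, 0], [-0.0005, 0, 0], 0.0],
    [[0, 0, 0], [-0.0005, 0, 0], 0.0],
  ],
)

```text
time: 20.7
eef_pos: [0.486, -0.1573, 0.1523]
tcp_rot: [0.004, 1.0, 0.0, -0.001]
contact_force: [-5.7, -0.2, 2.7]
opening: 0.157
finger_force: 60.1
```

>>> drive_tool(
  moves=[
    [[0, 0, 0], [-0.0004, 0, -0.0002], 0.0],
    [[0, 0, 0], [0, 0, 0], 0.0],
    [[0, 0, 0], [0, 0, 0], 0.0],
  ],
)

```text
time: 21.08
eef_pos: [0.4861, -0.1573, 0.1524]
tcp_rot: [0.004, 1.0, 0.0, -0.002]
contact_force: [-5.5, -0.8, 1.1]
opening: 0.154
finger_force: 60.1
```

Run:
```python
from h import *
s,R=st()
```

```text
t 21.07 p [ 0.4861 -0.1573  0.1524] yaw_y 1.5618 z [-3.e-03  4.e-04 -1.e+00] F [-5.5  -0.75  1.14] T [ 0.05  1.12 -0.01] op 0.154 ff 60.1 q [-0.51  0.03  2.05 -0.    1.06 -2.07]
```

>>> drive_tool(
  moves=[
    [[0, 0, 0], [-0.0006, 0, 0], 0.0],
    [[0, 0, 0], [0, 0, 0], 0.0],
    [[0, 0, 0], [0, 0, 0], 0.0],
  ],
)

```text
time: 21.45
eef_pos: [0.4863, -0.1573, 0.1524]
tcp_rot: [0.004, 1.0, 0.0, -0.002]
contact_force: [-7.4, -1.2, 2.4]
opening: 0.15
finger_force: 60.3
```

>>> drive_tool(
  moves=[
    [[0, 0, 0], [-0.0005, 0, -0.0002], 0.0],
    [[0, 0, 0], [0, 0, 0], 0.0],
    [[0, 0, 0], [0, 0, 0], 0.0],
  ],
)

```text
time: 21.82
eef_pos: [0.4865, -0.1573, 0.1525]
tcp_rot: [0.004, 1.0, 0.0, -0.003]
contact_force: [-7.8, -0.4, 4.0]
opening: 0.151
finger_force: 60.3
```

Run:
```python
from h import *
s,R=st()
```

```text
t 21.82 p [ 0.4865 -0.1573  0.1525] yaw_y 1.5621 z [-5.3e-03  5.0e-04 -1.0e+00] F [-7.8  -0.38  4.05] T [0.   1.58 0.03] op 0.151 ff 60.3 q [-0.51  0.03  2.05 -0.    1.06 -2.07]
```

>>> drive_tool(
  moves=[
    [[0, -0.004, 0], [0, 0, 0], 0.0],
    [[0, 0, 0], [0, 0, 0], 0.0],
    [[0, 0, 0], [0, 0, 0], 0.0],
  ],
)

```text
time: 22.2
eef_pos: [0.4864, -0.1573, 0.1524]
tcp_rot: [0.004, 1.0, 0.0, -0.001]
contact_force: [-7.6, -0.8, 2.5]
opening: 0.152
finger_force: 60.3
```

Run:
```python
from h import *
s,R=st()
```

```text
t 22.2 p [ 0.4864 -0.1573  0.1524] yaw_y 1.5623 z [-1.6e-03  5.0e-04 -1.0e+00] F [-7.62 -0.8   2.48] T [-0.01  1.62  0.06] op 0.152 ff 60.3 q [-0.51  0.03  2.05 -0.    1.06 -2.07]
```

>>> drive_tool(
  moves=[
    [[0, -0.002, 0], [-0.0005, 0, -0.0002], 0.0],
    [[0, 0, 0], [0, 0, 0], 0.0],
    [[0, 0, 0], [0, 0, 0], 0.0],
    [[0, 0, 0], [0, 0, 0], 0.0],
  ],
)

```text
time: 22.7
eef_pos: [0.4864, -0.1573, 0.1524]
tcp_rot: [0.004, 1.0, 0.0, -0.001]
contact_force: [-9.2, 0.2, 3.1]
opening: 0.157
finger_force: 60.3
```

Run:
```python
from h import *
s,R=st()
```

```text
t 22.7 p [ 0.4864 -0.1573  0.1524] yaw_y 1.5624 z [-1.2e-03  6.0e-04 -1.0e+00] F [-9.19  0.18  3.14] T [-0.05  1.85  0.04] op 0.157 ff 60.3 q [-0.51  0.03  2.05 -0.    1.06 -2.07]
```

>>> drive_tool(
  moves=[
    [[0, 0.002, 0], [0.0006, 0, -0.0002], 0.0],
    [[0, 0.002, 0], [0.0006, 0, 0], 0.0],
    [[0, 0, 0], [0, 0, 0], 0.0],
    [[0, 0, 0], [0, 0, 0], 0.0],
  ],
)

```text
time: 23.2
eef_pos: [0.4862, -0.1573, 0.1524]
tcp_rot: [0.004, 1.0, 0.0, -0.001]
contact_force: [-5.1, -0.4, -0.3]
opening: 0.153
finger_force: 59.9
```

Run:
```python
from h import *
s,R=st()
```

```text
t 23.2 p [ 0.4862 -0.1573  0.1524] yaw_y 1.5619 z [-1.7e-03  4.0e-04 -1.0e+00] F [-5.05 -0.45 -0.35] T [-0.07  1.21 -0.03] op 0.153 ff 59.9 q [-0.51  0.03  2.05 -0.    1.06 -2.07]
```

>>> drive_tool(
  moves=[
    [[0, 0, 0], [0.0005, 0, 0], 0.0],
    [[0, 0, 0], [0, 0, 0], 0.0],
    [[0, 0, 0], [0, 0, 0], 0.0],
  ],
  grip_force=25,
)

```text
time: 23.58
eef_pos: [0.4861, -0.1572, 0.1524]
tcp_rot: [0.005, 1.0, 0.0, -0.0]
contact_force: [-4.8, -0.3, -1.7]
opening: 0.155
finger_force: 59.6
```

>>> drive_tool(
  moves=[
    [[0, 0, 0], [0, 0, 0], 0.018],
    [[0, 0, 0], [0, 0, 0], 0.03],
    [[0, 0, 0], [0, 0, 0], 0.045],
    [[0, 0, 0], [0, 0, 0], 0.05],
    [[0, 0, 0], [0, 0, 0], 0.05],
  ],
)

```text
time: 24.2
eef_pos: [0.487, -0.1574, 0.1532]
tcp_rot: [0.005, 1.0, -0.0, 0.001]
contact_force: [0.7, -0.3, 0.2]
opening: 0.587
finger_force: 0.0
```

Run:
```python
from h import *
s,R=st()
```

```text
t 24.2 p [ 0.487  -0.1574  0.1532] yaw_y 1.5616 z [ 2.6e-03 -2.0e-04 -1.0e+00] F [ 0.68 -0.33  0.2 ] T [ 0.02 -0.01 -0.01] op 0.587 ff 0.0 q [-0.51  0.03  2.05  0.    1.06 -2.07]
```

Released with no load left on the tool. Now I'll retreat upward and check.

>>> drive_tool(
  moves=[
    [[0, 0, 0], [0, 0, -0.01], 0.05],
    [[0, 0, 0], [0, 0, -0.02], 0.05],
    [[0, 0, 0], [0, 0, -0.03], 0.05],
    [[0, 0, 0], [0, 0, -0.03], 0.05],
    [[0, 0, 0], [0, 0, -0.03], 0.05],
  ],
)

```text
time: 24.82
eef_pos: [0.4867, -0.1574, 0.2749]
tcp_rot: [0.005, 1.0, -0.0, 0.001]
contact_force: [-0.1, -0.2, -0.2]
opening: 0.585
finger_force: 0.0
```

>>> drive_tool(
  moves=[
    [[0, 0, 0], [0, 0, -0.03], 0.05],
    [[0, 0, 0], [0, 0, 0], 0.05],
    [[0, 0, 0], [0, 0, 0], 0.05],
  ],
)

```text
time: 25.2
eef_pos: [0.4862, -0.1572, 0.3024]
tcp_rot: [0.005, 1.0, 0.0, 0.001]
contact_force: [-0.2, -0.4, -1.2]
opening: 0.582
finger_force: 0.0
```

Run:
```python
from h import *
s,R=st()
w=cam('wrist');b=cam('side')
x=b['image'][225:345,270:420];x=cv2.resize(x,(400,320),interpolation=cv2.INTER_CUBIC)
cv2.imwrite('pics/fin.png',np.hstack([cv2.resize(w['image'],(400,320)),x])[:,:,::-1])
```

```text
t 25.2 p [ 0.4862 -0.1572  0.3024] yaw_y 1.5616 z [ 1.2e-03  5.0e-04 -1.0e+00] F [-0.19 -0.39 -1.2 ] T [ 0.02  0.05 -0.03] op 0.582 ff 0.0 q [-0.51 -0.12  1.91  0.    1.35 -2.07]
```

View pics/fin.png

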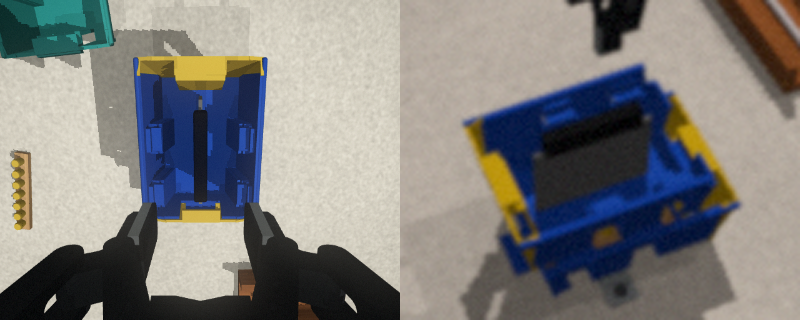

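The wrist view shows the turned tote seated square, with its bar at about (200,155) and the lower lip over its plain end at about (200,213). The side view shows it stacked level with the gripper clear.

```bash
python3 -c "
from plant import ctrl
print(ctrl.sign_off())"
```

```text
the job is handed in; nothing more can be done
None
```

The empty tote was turned half round, set on the ledges and slid under the lip until it leaned on the stop with about 6 N (9.2 N at the wrist less friction). I let go with it sitting level, backed the gripper clear, saw nothing disturbed, and handed the job in at about 25 s.

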